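# Load the last sample jar and lift the jar carrier level

## Robot

A 7-joint arm with a two-finger parallel gripper is mounted at the origin on the work surface. World frame = base frame: x ahead of the robot, y to its left, z up, the work surface at z = 0. Lengths are in mm, angles in rad, forces in N, time in s.
With the tool pointing down it reaches from about 400 to 925 mm from the base axis. Payload 4.1 kg.
Tool frame: the origin (TCP) lies at the very end of the fingers, on their centre line; the grasp point (between the pads) lies 19 mm behind it; z points along the fingers, y is the line along which they close (so a half turn about z gives the same grasp; the last joint's range is limited). The gripper opens to 85 mm and grips with 20 to 120 N. Pads are 22 mm wide; open, the fingers measure 114 mm over their backs; the gripper's body (76 mm by 85 mm) begins 54 mm behind the grasp point. The pads swing forward as they close: fully open they stand 13 mm farther back than shut.
Start: joints at [1.146, 0.398, 0.045, 1.537, -0.019, 1.207, -0.051], TCP at [208.081, -615.829, 231.347] pointing down, gripper open.
Joint ranges: [-2.82, 2.82], [-0.49, 2.23], [-1.37, 1.46], [0, 2.46], [-1.36, 4.5], [0.23, 2], [-2.94, 2.94]. Speed limits (rad/s): [2.57, 2.57, 3.14, 3.14, 3.14, 3.14, 3.14].

## Interface

Orientations are given as a rotation vector (axis times angle).
In Python, from workcell import env gives the robot as it stands.
- The arm moves only by the tool carry_out, never from a script. Its argument "steps" is a list of rows, each a list of 4 numbers: the shift along the tool's x, y, z in m, then the turn about the tool's z in degrees. A call has 1 to 8 rows; each row is the pose to reach, as a shift and turn from the pose commanded when the call began, along the tool's axes at that moment; what a row does not reach only later rows make up. A row lasts 1/10 s, in which the tool goes at most 50 mm and 8.59 degrees, less where a joint would pass 70% of its speed; a pose out of reach is approached as far as the arm can. A call with a gripper value outside its range is refused whole. "grip" is the finger opening in m, from 0 to 0.0854, set as the call begins (left out, the last holds). The fingers move at their own pace and stop on an object; the grip force is fixed at half the most. Time passes only in rows, so rows that repeat a pose let the fingers close. It gives the time, the measured TCP pose, the force, the opening and the grip force at its end, in the units of the state.
- env.state(): the state, without advancing time (a new reading comes with each control period).
- env.camera(name): name is "scene" or "top" or "wrist"; returns (picture, depth): 400x640x3 uint8, red, green, blue; 400x640 float32, mm along the optical axis (not along the pixel's ray), 0 where there is no reading.
- env.camera_params(name): a dict with "vfov" (degrees; the focal length in pixels is half the picture's height over the tangent of half this angle, whatever the lens; pixels are square), "cx", "cy" (the principal point, pixels), "D" ([k1, k2, p1, p2, k3] as OpenCV has them; the pictures are not rectified), "rvec" (rotation vector, rad) and "tvec" (3), from world to camera coordinates, as OpenCV has them. Camera axes: x right, y down, z forward; pixel columns grow to the right and rows downward; lengths in mm; the calibration is good to about 2 mm. A picture is of the moment at which its call begins: read the wrist's pose just before it. camera_params takes no time and is no camera call; for the wrist camera it gives the pose at the moment of the call.
- env.job_done(): hands the job in; it is judged then, once.
The state is a dict: "t": time; "joints": joint angles; "qvel": joint speeds; "effort": joint torques, N m; "eef_pos": TCP position; "eef_rot": TCP orientation; "contact_force": force on the tool from outside, world axes, zero at the start; "moment": the same for the moment, N m; "grip_width": finger opening in mm; "grasp_force": force on a finger pad.
Only numpy, scipy, OpenCV 4.12 (cv2) and the standard library are available. Lean on these libraries where they do the work, as an engineer would, in place of code of your own. Each camera call takes 0.05 s, during which the arm holds its last target. There are 200 camera calls.

## Task

Stand the sample jar that is still on the table in the empty middle pocket of the jar carrier, beside its two fellows, and let go of it. Then swing the carrier's handle up, lift the carrier by it about 10 cm clear of the table without tipping it, and finish while holding it there, hanging level and still with all three jars in their pockets. Leave the flat tin and the slim bottle standing where they are.

Things in the scene. Friction and masses are not known exactly. Their poses are not given: they have to be found in the camera images.
- carrier: Open jar carrier of galvanised sheet metal, 78 mm wide (its x) and 228 mm long (its y), about 0.3 kg empty. Origin at the centre of its underside; z up. Three square pockets, 72 mm clear inside, in a row along y at y = -75, 0, +75 mm; floor 3 mm thick, long side walls and dividers only 33 to 35 mm high, end plates 45 mm high with a 30 mm wide ear rising to 101 mm at the middle of each end. The two end pockets already hold a jar. A wire handle (bail) is hinged on the ears.
- pocket (a point): Centre of the floor of the empty middle pocket, 3 mm above the carrier's underside; axes as the carrier's.
- bail (a joint): Angle of the carrier's wire handle. 0: folded down to the carrier's +x side, where it rests on its stop, with its arms 1.35 rad from the carrier's z axis; 1.35 rad: upright above the jars; 2.7: folded down to the other side. It turns easily about an axis along the carrier's y, 90 mm above the underside at x = 0, and falls down if let go. The wire (6 mm) reaches 120 mm from the hinge to the grip's axis; its two arms stand at y = -117 and +117 mm.
- handle_center (a point): Centre of the wooden grip of the wire handle: a round sleeve 22 mm thick and 96 mm long, its length along the carrier's y (also the y of this point), turning freely on the wire so that fingers can hold it fast while the handle swings. Folded down it is 117 mm to the carrier's +x side and 116 mm above the underside; upright it is 210 mm above the underside.
- jar_center (a point): Centre (47.5 mm above its foot) of the sample jar that is to be loaded: upright round white plastic jar 60 mm in diameter and 95 mm high with a paper label; the top 17 mm is a black screw lid 57 mm in diameter. It stands alone on the table. About 0.15 kg.
- jar_left_center (a point): Centre of the like jar that stands in the carrier's pocket at y = +75 mm.
- jar_right_center (a point): Centre of the like jar that stands in the carrier's pocket at y = -75 mm.
- tin_center (a point): Centre (25 mm up) of a flat steel tin, 87 mm in diameter and 50 mm high, standing on the table. Not to be moved.
- bottle_center (a point): Centre (75 mm up) of a slim white plastic bottle with a black cap, 48 mm in diameter and 150 mm high, standing on the table. Not to be moved.

How it is judged:
By the outcome, as a careful person would: the job done as asked, in the order asked, and still so for the second after the job is handed in, while the arm keeps its last pose, push and grip.
It also fails if it takes over 64 s, if anything falls off the work surface, if the arm or the gripper's body presses on something with over 40 N, if the wrist force passes 120 N, or if a joint passes its speed limit or range.

## Working session

There is one attempt and no reset: what is moved stays moved. The work goes in short steps, Python scripts to look and compute and a tool call to move; the robot and the scene stay as the last step left them, time stands still between calls to the robot, and variables do not carry over. Pictures are saved under pics/ and viewed, at most 10 in all, crops included, and the job is handed in when it is done.

Besides the shell and the picture viewer there is one more tool, called after ">>>" in YAML: its name, and indented under it one key for each argument. carry_out: Moves the arm, as the interface text tells. Its arguments: {"type":"object","properties":{"steps":{"type":"array"},"grip":{"type":"number"}},"required":["steps"]}

```bash
ls; mkdir -p pics; cat > h.py <<'E'
import numpy as np, cv2
from workcell import env
def cam(n):
    p=env.camera_params(n); im,d=env.camera(n)
    f=200/np.tan(np.radians(p["vfov"])/2)
    K=np.array([[f,0,p["cx"]],[0,f,p["cy"]],[0,0,1.]]); R=cv2.Rodrigues(np.array(p["rvec"],float))[0]
    return dict(im=im,d=d,K=K,D=np.array(p["D"],float),R=R,t=np.array(p["tvec"],float).ravel())
def rays(c,uv):
    q=cv2.undistortPoints(np.array(uv,float).reshape(-1,1,2),c["K"],c["D"]).reshape(-1,2)
    return np.c_[q,np.ones(len(q))]
def onz(c,uv,z):
    r=rays(c,uv)@c["R"]; o=-c["R"].T@c["t"]
    return o+r*((z-o[2])/r[:,2])[:,None]
def cloud(c):
    v,u=np.nonzero(c["d"]>0); r=rays(c,np.c_[u,v])*c["d"][v,u][:,None]
    return (r-c["t"])@c["R"],u,v
def proj(c,P):
    return cv2.projectPoints(np.array(P,float).reshape(-1,1,3),cv2.Rodrigues(c["R"])[0],c["t"],c["K"],c["D"])[0].reshape(-1,2)
E
python3 - <<'E'
from h import *
s=env.state(); print({k:np.round(v,3) for k,v in s.items()})
for n in("top","scene"):
    c=cam(n); cv2.imwrite(f"pics/{n}0.png",c["im"][:,:,::-1]); np.savez(f"{n}0.npz",**c)
    print(n,-c["R"].T@c["t"])
E
```

```text
pics
{'t': np.float64(0.0), 'joints': array([ 1.146,  0.399,  0.045,  1.538, -0.019,  1.207, -0.051]), 'qvel': array([-0.001, -0.002,  0.002, -0.   ,  0.001,  0.003,  0.001]), 'effort': array([ 0.0000e+00, -4.7513e+01,  1.3650e+00, -2.5422e+01,  1.2000e-02,
        9.0000e-03,  0.0000e+00]), 'eef_pos': array([ 207.838, -615.191,  230.264]), 'eef_rot': array([-3.098e+00, -5.090e-01,  1.000e-03]), 'contact_force': array([ 0.515, -0.472,  0.055]), 'moment': array([-0.004,  0.034,  0.018]), 'grasp_force': np.float64(0.0), 'grip_width': np.float64(84.849)}
top [ 490.16626652    8.52068451 1204.47260208]
scene [1220.52918281 -506.86366519  961.85671076]
```

View pics/top0.png

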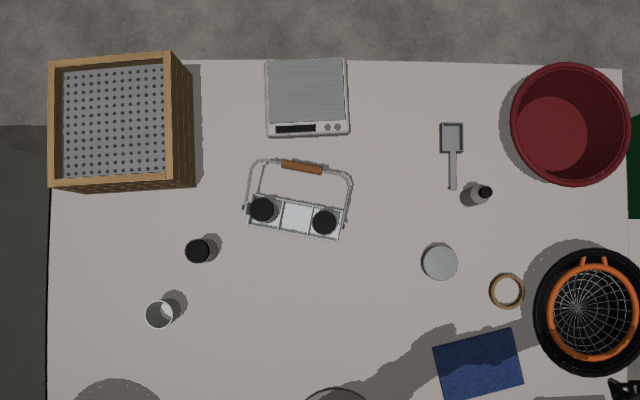

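View pics/scene0.png

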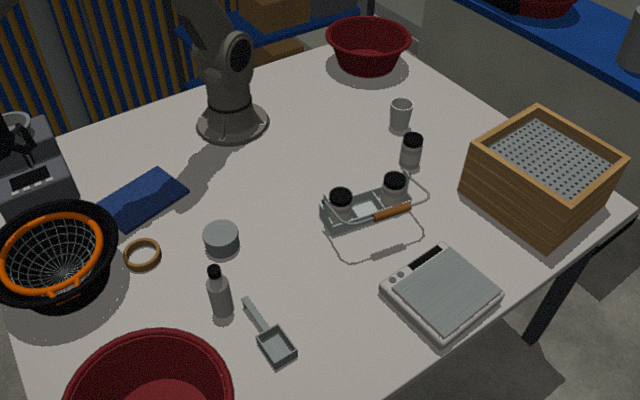

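Top view: carrier at about (296,217) px with its jars' lids at (263,208) and (325,222) and the brown grip at (302,167) on the far side. The loose jar is at (198,250), the tin at (440,262) and the bottle at (483,192). The scene view agrees. The middle pocket is empty.

```bash
python3 - <<'E'
from h import *
for n,seeds in(("top",[(263,208,98),(325,222,98),(198,250,95)]),("scene",[(341,196,98),(395,182,98),(413,139,95)])):
    c=dict(np.load(n+"0.npz")); g=c["im"].max(2).astype(np.uint8)
    P,u,v=cloud(c); X=np.full(c["im"].shape,np.nan); X[v,u]=P
    for a,b,z in seeds:
        m=np.zeros_like(g); cv2.circle(m,(a,b),22,255,-1)
        m=((g<60)&(m>0)&(abs(X[:,:,2]-z)<8)).astype(np.uint8)
        k,l,st,ce=cv2.connectedComponentsWithStats(m); i=1+st[1:,4].argmax()
        cs=cv2.findContours((l==i).astype(np.uint8),0,1)[0]; (e,ax,an)=cv2.fitEllipse(cs[0])
        w=onz(c,[e],z)[0]; q=X[l==i]; print(n,(a,b),np.round(e,1),np.round(ax,1),"ray",w.round(1),"cloud mid",((np.nanpercentile(q,2,0)+np.nanpercentile(q,98,0))/2).round(1))
    h=cv2.cvtColor(c["im"],cv2.COLOR_RGB2HSV)
    m=(h[:,:,0]<16)&(h[:,:,1]>120)&(h[:,:,2]>50)
    m&=(np.hypot(X[:,:,0]-640,X[:,:,1])<120) if 0 else True
    uu,vv=np.meshgrid(range(640),range(400)); 
    s=(abs(uu-302)<30)&(abs(vv-167)<15) if n=="top" else (abs(uu-392)<30)&(abs(vv-212)<15)
    k,l,st,ce=cv2.connectedComponentsWithStats((m&s).astype(np.uint8)); i=1+st[1:,4].argmax()
    r=cv2.minAreaRect(np.argwhere(l==i)[:,::-1].astype(np.float32)); w=onz(c,cv2.boxPoints(r),116)
    print(n,"grip",r,"centre",onz(c,[r[0]],116).round(1),"corners",w.round(0).tolist(),"cloud z med",np.nanmedian(X[l==i],0).round(1))
    if n=="top":
      for nm,(a,b,z) in dict(tin=(440,262,50),bottle=(484,191,150)).items(): print(nm,onz(c,[(a,b)],z).round(0),X[b,a].round(0))
E
```

```text
top (263, 208) [261.  208.8] [22.6 23.5] ray [555.7 183.6  98. ] cloud mid [556.1 183.7  98.4]
top (325, 222) [323.9 221.9] [22.3 22.8] ray [527.   34.5  98. ] cloud mid [527.8  35.4  99. ]
top (198, 250) [196.9 250.7] [22.6 23. ] ray [454.3 335.   95. ] cloud mid [454.8 335.6  95.1]
top grip ((301.6148986816406, 166.5218963623047), (40.60332489013672, 7.99904203414917), 10.784297943115234) centre [[654.6  88.1 116. ]] corners [[654.0, 136.0, 116.0], [672.0, 133.0, 116.0], [655.0, 40.0, 116.0], [637.0, 43.0, 116.0]] cloud z med [653.3  86.8 126. ]
tin [[ 434. -250.   50.]] [ 434. -249.   53.]
bottle [[ 600. -328.  150.]] [ 600. -328.  150.]
scene (341, 196) [340.4 195.6] [16.9 21.7] ray [532.9  29.7  98. ] cloud mid [531.1  31.   96.1]
scene (395, 182) [394.5 179.2] [15.2 21.4] ray [560.8 177.9  98. ] cloud mid [559.2 179.5  96.4]
scene (413, 139) [412.8 138.8] [13.6 19.8] ray [460.2 329.6  95. ] cloud mid [457.4 331.9  93. ]
scene grip ((391.927978515625, 211.23646545410156), (8.177764892578125, 38.235591888427734), 70.90650939941406) centre [[655.   88.1 116. ]] corners [[636.0, 46.0, 116.0], [652.0, 143.0, 116.0], [674.0, 131.0, 116.0], [658.0, 36.0, 116.0]] cloud z med [659.8  81.6 125. ]
```

```bash
cat >> h.py <<'E'
YA=-10.9   # world direction of the tool's y axis wanted (carrier x), deg
def to(*P,ya=None,s=None):
    "shift (m, tool axes) from the present pose to each world point; turn about tool z"
    s=s or env.state(); R=cv2.Rodrigues(np.array(s["eef_rot"],float))[0]
    a=np.degrees(np.arctan2(R[1,1],R[0,1])); d=(((YA if ya is None else ya)-a+180)%360)-180
    print("t",round(float(s["t"]),2),"tcp",np.round(s["eef_pos"],1),"ya",round(a,2),"z axis",R[:,2].round(3),"w",np.round(s["grip_width"],1),"F",np.round(s["contact_force"],1))
    for p in P: print(p,"->",((np.array(p,float)-s["eef_pos"])@R/1000).round(4).tolist(),"turn",round(-d,2))
E
python3 -c "
from h import *
to((480,-380,235),(570,0,235))"
```

```text
t 0.1 tcp [ 207.9 -615.3  230.4] ya -71.32 z axis [-0.001  0.002 -1.   ] w 85.4 F [-0.2  0.  -0.4]
(480, -380, 235) -> [0.3331, -0.1357, -0.0045] turn -60.42
(570, 0, 235) -> [0.5401, -0.4669, -0.0039] turn -60.42
```

>>> carry_out:
  steps:
    - [0.042,-0.017,0,-2.5]
    - [0.083,-0.034,0,-5]
    - [0.125,-0.051,0,-8]
    - [0.167,-0.068,0,-10]
    - [0.208,-0.085,0,-13]
    - [0.25,-0.102,0,-15]
    - [0.292,-0.119,0,-18]
    - [0.333,-0.136,-0.005,-20]
  grip: 0.085

```text
t: 0.9
eef_pos: [480.6, -378.5, 235.3]
eef_rot: [-2.962, -1.042, 0.002]
contact_force: [0.3, -0.1, 0.4]
grip_width: 85.0
grasp_force: 0.0
```

```bash
python3 -c "
from h import *
to((570,0,235),(455,335,200))"
```

```text
t 0.9 tcp [ 480.6 -378.5  235.3] ya -51.22 z axis [-0.002  0.001 -1.   ] w 85.0 F [ 0.3 -0.1  0.4]
(570, 0, 235) -> [0.3067, -0.239, 0.0006] turn -40.32
(455, 335, 200) -> [0.4269, -0.5722, 0.0362] turn -40.32
```

>>> carry_out:
  steps:
    - [0.038,-0.03,0,-2.5]
    - [0.077,-0.06,0,-5]
    - [0.115,-0.09,0,-8]
    - [0.153,-0.12,0,-10]
    - [0.192,-0.149,0,-13]
    - [0.23,-0.179,0,-15]
    - [0.268,-0.209,0,-18]
    - [0.307,-0.239,0,-20]

```text
t: 1.7
eef_pos: [570.2, -0.3, 236.0]
eef_rot: [2.738, 1.541, -0.001]
contact_force: [-0.2, 0.5, 0.0]
grip_width: 85.3
grasp_force: 0.0
```

```bash
python3 -c "
from h import *
to((455,334,200),(430,334,200))"
```

```text
t 1.7 tcp [ 5.702e+02 -3.000e-01  2.360e+02] ya -31.25 z axis [-0.    -0.001 -1.   ] w 85.3 F [-0.2  0.5  0. ]
(455, 334, 200) -> [0.2261, -0.2719, 0.0359] turn -20.35
(430, 334, 200) -> [0.2131, -0.2933, 0.0359] turn -20.35
```

>>> carry_out:
  steps:
    - [0.028,-0.034,0,-2.5]
    - [0.057,-0.068,0,-5]
    - [0.085,-0.102,0,-8]
    - [0.113,-0.136,0,-10]
    - [0.141,-0.17,0,-13]
    - [0.17,-0.204,0.01,-15]
    - [0.198,-0.238,0.02,-18]
    - [0.226,-0.272,0.036,-20.3]

```text
t: 2.5
eef_pos: [455.2, 334.2, 200.4]
eef_rot: [2.423, 1.999, 0.002]
contact_force: [-0.1, 0.1, -0.9]
grip_width: 85.3
grasp_force: 0.0
```

```bash
python3 - <<'E'
from h import *
s=env.state(); c=cam("wrist"); cv2.imwrite("pics/w1.png",c["im"][:,:,::-1]); np.savez("w1.npz",**c)
print(-c["R"].T@c["t"], proj(c,[(455,334,95),s["eef_pos"]]))
P,u,v=cloud(c); m=(abs(P[:,2]-95)<5)&(np.hypot(P[:,0]-455,P[:,1]-334)<50)
q=P[m]; print(m.sum(),q[:,:2].min(0),q[:,:2].max(0), (q.min(0)+q.max(0))/2)
if m.sum(): print(cv2.minEnclosingCircle(q[:,:2].astype(np.float32)))
to((455,334,100),(455,334,46))
E
```

```text
[468.423188   406.46380824 342.54715191] [[321.06043898 199.70515777]
 [322.04655102 265.11063964]]
4299 [425.96548738 309.85299062] [482.32165159 366.5383718 ] [454.14356948 338.19568121  93.37052022]
((454.1581726074219, 338.2149963378906), 28.465883255004883)
t 2.55 tcp [448.6 342.2 197.9] ya -10.25 z axis [-0.005  0.006 -1.   ] w 85.1 F [-3.4  5.4 -0.9]
(455, 334, 100) -> [-0.0074, 0.0084, 0.0978] turn 0.65
(455, 334, 46) -> [-0.0077, 0.0087, 0.1518] turn 0.65
```

View pics/w1.png

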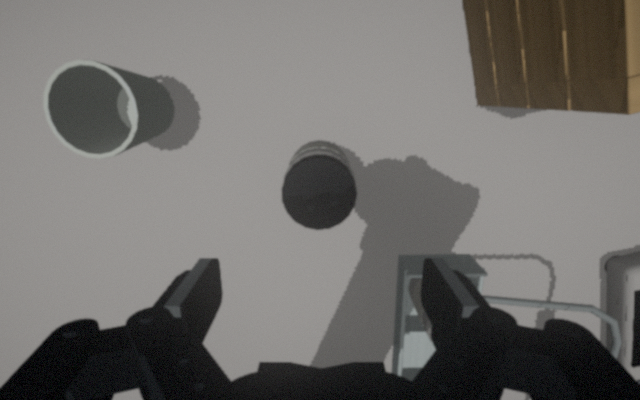

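The wrist view shows the jar lid at (319,192), between the fingers in x. The arm was still settling, so I'll hold and measure again.

>>> carry_out:
  steps:
    - [0,0,0.02,0]
    - [0,0,0.04,0]
    - [0,0,0.04,0]
    - [0,0,0.04,0]
    - [0,0,0.04,0]

```text
t: 3.05
eef_pos: [456.2, 332.8, 161.3]
eef_rot: [2.425, 1.997, 0.003]
contact_force: [0.1, -0.7, 0.5]
grip_width: 85.1
grasp_force: 0.0
```

```bash
cat >> h.py <<'E'
def lid(c,x,y,z):
    P,u,v=cloud(c); m=(abs(P[:,2]-z)<5)&(np.hypot(P[:,0]-x,P[:,1]-y)<40)
    q=P[m]; print("lid",len(q),np.median(q[:,2]),cv2.minEnclosingCircle(q[:,:2].astype(np.float32)), ((np.percentile(q,1,0)+np.percentile(q,99,0))/2).round(1))
E
python3 - <<'E'
from h import *
c=cam("wrist"); lid(c,455,336,95)
to((455,335,46))
E
```

```text
lid 5837 94.37020622410981 ((454.11016845703125, 338.1162109375), 28.574413299560547) [454.3 338.7  94.1]
t 3.1 tcp [456.3 332.9 161.5] ya -11.06 z axis [ 0.002  0.001 -1.   ] w 84.8 F [-0.8 -0.9  0.3]
(455, 335, 46) -> [0.0017, -0.0018, 0.1155] turn -0.16
```

>>> carry_out:
  steps:
    - [0.003,-0.0025,0.02,0]
    - [0.003,-0.0025,0.05,0]
    - [0.003,-0.0025,0.08,0]
    - [0.003,-0.0025,0.1,0]
    - [0.003,-0.0025,0.115,0]
    - [0.003,-0.0025,0.115,0]
    - [0.003,-0.0025,0.115,0]

```text
t: 3.8
eef_pos: [454.3, 336.5, 46.1]
eef_rot: [2.425, 1.997, 0.002]
contact_force: [-0.0, -0.2, 0.3]
grip_width: 85.2
grasp_force: 0.0
```

>>> carry_out:
  steps:
    - [0,0,0,0]
    - [0,0,0,0]
    - [0,0,0,0]
    - [0,0,0,0]
    - [0,0,0,0]
    - [0,0,0,0]
    - [0,0,0,0]
    - [0,0,0,0]
  grip: 0.05

```text
t: 4.6
eef_pos: [454.6, 336.9, 47.2]
eef_rot: [2.425, 1.997, 0.005]
contact_force: [-1.2, -0.3, 5.1]
grip_width: 58.0
grasp_force: 64.2
```

>>> carry_out:
  steps:
    - [0,0,-0.01,0]
    - [0,0,-0.04,0]
    - [0,0,-0.08,0]
    - [0,0,-0.12,0]
    - [0,0,-0.15,0]
    - [0,0,-0.15,0]
    - [0,0,-0.15,0]

```text
t: 5.3
eef_pos: [453.7, 335.8, 196.1]
eef_rot: [2.424, 1.997, 0.002]
contact_force: [-0.3, -0.9, -1.5]
grip_width: 57.7
grasp_force: 64.6
```

```bash
python3 - <<'E'
from h import *
c=cam("wrist"); cv2.imwrite("pics/w2.png",c["im"][:,:,::-1]); np.savez("w2.npz",**c)
to((541.5,109.3,200))
E
```

```text
t 5.35 tcp [453.1 335.2 194.7] ya -11.03 z axis [-0.001 -0.001 -1.   ] w 57.2 F [-0.4  0.3 -2.3]
(541.5, 109.3, 200) -> [-0.2048, 0.13, -0.0051] turn -0.13
```

View pics/w2.png

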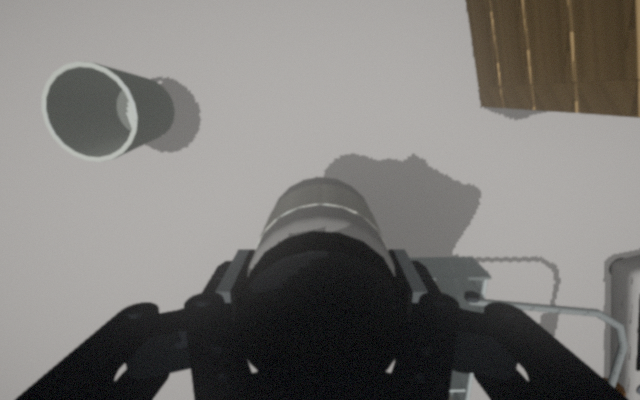

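The jar is held upright between the pads (its lid is at about (320,280)). Next I'll carry it to above the pocket.

>>> carry_out:
  steps:
    - [-0.015,0.01,-0.005,0]
    - [-0.05,0.032,-0.005,0]
    - [-0.09,0.057,-0.005,0]
    - [-0.13,0.083,-0.005,0]
    - [-0.165,0.105,-0.005,0]
    - [-0.19,0.121,-0.005,0]
    - [-0.205,0.13,-0.005,0]
    - [-0.205,0.13,-0.005,0]

```text
t: 6.15
eef_pos: [541.8, 105.6, 198.1]
eef_rot: [-2.43, -1.99, 0.007]
contact_force: [0.2, 0.3, -1.5]
grip_width: 57.8
grasp_force: 64.6
```

>>> carry_out:
  steps:
    - [0,0,0,0]
    - [0,0,0,0]
    - [0,0,0,0]
    - [0,0,0,0]

```text
t: 6.55
eef_pos: [541.6, 111.1, 200.3]
eef_rot: [-2.422, -2.0, 0.0]
contact_force: [0.3, 0.1, -1.5]
grip_width: 58.0
grasp_force: 64.6
```

```bash
python3 - <<'E'
from h import *
to((541.5,109.3,150))
c=cam("wrist"); P,u,v=cloud(c); cv2.imwrite("pics/w3.png",c["im"][:,:,::-1]); np.savez("w3.npz",**c)
lid(c,556,184,98)
# held jar lid
m=(P[:,2]>230)&(P[:,2]<260)&(np.hypot(P[:,0]-541,P[:,1]-109)<45); print(m.sum(), np.percentile(P[m],[2,98],axis=0).round(1))
c=cam("top"); cv2.imwrite("pics/top1.png",c["im"][100:300,150:450,::-1]); np.savez("top1.npz",**c)
c=cam("scene"); cv2.imwrite("pics/s1.png",cv2.resize(c["im"][90:290,260:500,::-1],None,fx=3,fy=3)); np.savez("s1.npz",**c)
E
```

```text
t 6.55 tcp [541.6 111.1 200.3] ya -10.91 z axis [-0.  0. -1.] w 58.0 F [ 0.3  0.1 -1.5]
(541.5, 109.3, 150) -> [-0.0018, 0.0002, 0.0503] turn -0.01
lid 5688 97.47768329792197 ((556.5076904296875, 190.49725341796875), 33.992393493652344) [555.2 190.1  98.1]
24561 [[500.6  98.6 233.1]
 [583.6 140.3 258.3]]
```

View pics/s1.png

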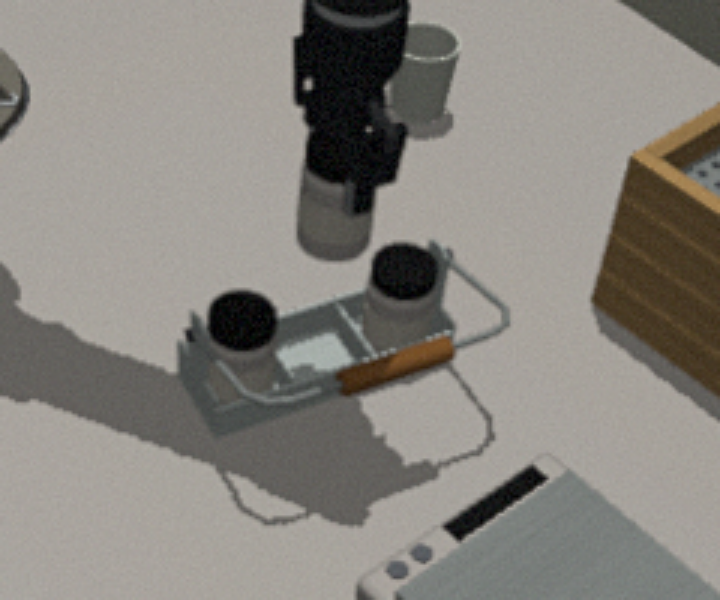

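View pics/w3.png

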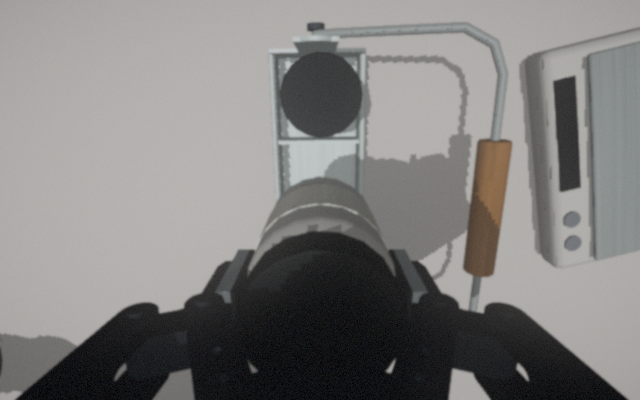

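The wrist view shows the held jar in line with the carrier. The long walls run at columns 274 and 363, the divider is at row 139 and the end plate at row 50. The grip is at about (487,207). I'll compute these as positions.

```bash
python3 - <<'E'
from h import *
c=dict(np.load("w3.npz")); th=np.radians(-10.9); X=np.array([np.cos(th),np.sin(th)]); Y=np.array([-X[1],X[0]])
O=np.array([541.5,109.3])
def loc(uv,z): w=onz(c,uv,z)[:,:2]; return np.c_[w,(w-O)@np.c_[X,Y]].round(1)
print("wall edges mid rows", loc([(273,60),(366,60),(274.5,170),(363,170)],34))
print("divider",loc([(300,139),(340,139)],34)); print("endplate",loc([(275,50),(300,50),(362,50)],45))
e=cv2.cvtColor(c["im"],cv2.COLOR_RGB2GRAY); print(e[125:150,295:345].mean(1).astype(int)); print(e[180,265:375].tolist()); print(e[40:60,280].tolist())
P,u,v=cloud(c); m=(abs(P[:,2]-98)<4)&(u>270)&(u<370)&(v>45)&(v<142)&(e[v,u]<60)
(cc,r)=cv2.minEnclosingCircle(P[m][:,:2].astype(np.float32)); print("lid",cc,r,(np.array(cc)-O)@np.c_[X,Y])
h=cv2.cvtColor(c["im"],cv2.COLOR_RGB2HSV); mm=((h[:,:,0]<16)&(h[:,:,1]>120)&(h[:,:,2]>50)).astype(np.uint8)
k,l,st,ce=cv2.connectedComponentsWithStats(mm); i=1+st[1:,4].argmax(); r=cv2.minAreaRect(np.argwhere(l==i)[:,::-1].astype(np.float32)); print("grip",r,loc([r[0]],116),loc(cv2.boxPoints(r),116))
E
```

```text
wall edges mid rows [[521.5 220.7 -40.7 105.6]
 [598.  205.9  37.2 105.5]
 [501.6 128.9 -42.9  11.7]
 [580.7 113.6  37.7  11.6]]
divider [[530.2 151.9 -19.2  39.7]
 [565.  145.1  16.3  39.6]]
endplate [[525.9 226.4 -37.4 112. ]
 [545.6 222.5 -17.4 112. ]
 [594.5 213.2  32.4 112. ]]
[ 67  68  69  71  75  82  88  97 109 122 129 127 116 111 133 167 187 194
 194 194 193 193 193 193 193]
[179, 179, 178, 178, 179, 180, 179, 179, 178, 176, 178, 182, 179, 162, 142, 123, 105, 105, 116, 130, 136, 137, 139, 147, 163, 184, 190, 192, 192, 192, 193, 193, 192, 191, 187, 175, 165, 152, 138, 129, 121, 117, 114, 110, 108, 106, 104, 104, 104, 100, 100, 97, 96, 99, 97, 94, 98, 95, 97, 96, 94, 94, 96, 97, 96, 96, 95, 96, 96, 98, 99, 99, 103, 106, 112, 124, 125, 130, 133, 134, 134, 135, 136, 135, 137, 136, 134, 133, 130, 122, 108, 94, 96, 107, 117, 128, 127, 126, 123, 123, 126, 125, 122, 125, 126, 124, 124, 125, 126, 123]
[175, 175, 177, 175, 176, 174, 177, 179, 184, 191, 193, 187, 166, 131, 101, 92, 95, 101, 109, 125]
lid (560.6738891601562, 190.56488037109375) 23.92341423034668 [ 3.46114896 83.42445238]
grip ((490.20001220703125, 192.59999084472656), (3.1622774600982666, 0.6324554085731506), 71.56504821777344) [[657.6 100.1 115.7  12.9]] [[657.1 101.2 115.   13.9]
 [657.5 101.2 115.4  14. ]
 [658.1  98.9 116.4  11.9]
 [657.7  98.9 116.   11.7]]
```

>>> carry_out:
  steps:
    - [-0.0015,-0.001,0.02,0]
    - [-0.0015,-0.001,0.05,0]
    - [-0.0015,-0.001,0.08,0]
    - [-0.0015,-0.001,0.1,0]
    - [-0.0015,-0.001,0.1,0]
    - [-0.0015,-0.001,0.1,0]

```text
t: 7.3
eef_pos: [541.1, 108.8, 100.7]
eef_rot: [2.424, 1.998, 0.0]
contact_force: [0.5, 0.8, -1.6]
grip_width: 57.8
grasp_force: 64.6
```

```bash
python3 - <<'E'
from h import *
to((541.5,109.3,52))
c=cam("scene"); cv2.imwrite("pics/s2.png",cv2.resize(c["im"][130:260,290:450,::-1],None,fx=4,fy=4,interpolation=cv2.INTER_CUBIC))
E
```

```text
t 7.3 tcp [541.1 108.8 100.7] ya -11.02 z axis [ 0.  0. -1.] w 57.8 F [ 0.5  0.8 -1.6]
(541.5, 109.3, 52) -> [0.0006, 0.0003, 0.0487] turn -0.12
```

View pics/s2.png

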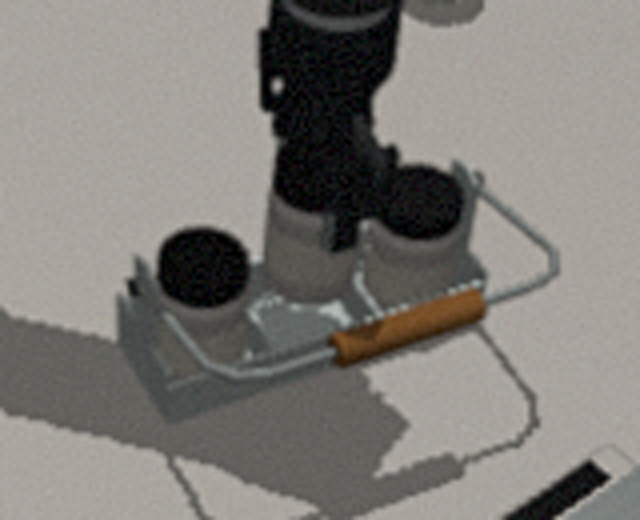

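The jar hangs above the middle pocket, with its foot at about (310,290) in the crop. I'll lower it into the pocket.

>>> carry_out:
  steps:
    - [0,0,0.01,0]
    - [0,0,0.02,0]
    - [0,0,0.03,0]
    - [0,0,0.038,0]
    - [0,0,0.038,0]
    - [0,0,0.038,0]

```text
t: 7.95
eef_pos: [540.6, 108.6, 62.0]
eef_rot: [-2.424, -1.998, 0.001]
contact_force: [0.1, -0.6, -0.7]
grip_width: 57.6
grasp_force: 64.7
```

>>> carry_out:
  steps:
    - [0,0,0.004,0]
    - [0,0,0.008,0]
    - [0,0,0.011,0]
    - [0,0,0.012,0]
    - [0,0,0.012,0]
    - [0,0,0.012,0]

```text
t: 8.55
eef_pos: [540.9, 108.6, 50.3]
eef_rot: [2.424, 1.998, 0.0]
contact_force: [-0.6, -0.2, -1.3]
grip_width: 57.5
grasp_force: 64.7
```

>>> carry_out:
  steps:
    - [0,0,0.001,0]
    - [0,0,0.002,0]
    - [0,0,0.002,0]
    - [0,0,0.002,0]

```text
t: 8.95
eef_pos: [541.0, 108.6, 50.1]
eef_rot: [2.424, 1.997, -0.001]
contact_force: [-5.4, -1.3, 12.7]
grip_width: 57.7
grasp_force: 66.1
```

>>> carry_out:
  steps:
    - [0,0,0,0]
    - [0,0,0,0]
    - [0,0,0,0]
    - [0,0,0,0]
    - [0,0,0,0]
    - [0,0,0,0]
  grip: 0.078

```text
t: 9.55
eef_pos: [540.7, 108.5, 48.2]
eef_rot: [-2.425, -1.998, 0.0]
contact_force: [-0.5, -0.2, -0.7]
grip_width: 78.0
grasp_force: 0.0
```

>>> carry_out:
  steps:
    - [0,0,-0.02,0]
    - [0,0,-0.05,0]
    - [0,0,-0.1,0]
    - [0,0,-0.15,0]
    - [0,0,-0.17,0]
    - [0,0,-0.17,0]
    - [0,0,-0.17,0]

```text
t: 10.25
eef_pos: [540.5, 108.4, 218.1]
eef_rot: [2.424, 1.997, -0.001]
contact_force: [0.6, -0.4, -0.7]
grip_width: 78.2
grasp_force: 0.0
```

```bash
python3 - <<'E'
from h import *
to((655.5,87.5,200))
c=cam("wrist"); cv2.imwrite("pics/w4.png",c["im"][:,:,::-1]); np.savez("w4.npz",**c)
c=cam("top"); np.savez("top2.npz",**c)
E
```

```text
t 10.25 tcp [540.5 108.4 218.1] ya -11.04 z axis [-0. -0. -1.] w 78.2 F [ 0.6 -0.4 -0.7]
(655.5, 87.5, 200) -> [0.0015, 0.1168, 0.0181] turn -0.14
```

View pics/w4.png

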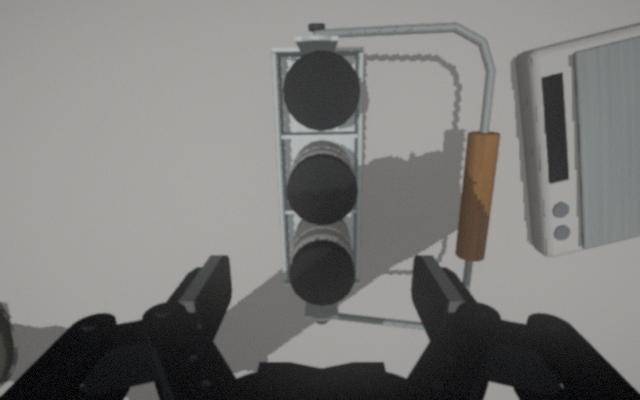

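All three jars stand in their pockets, with lids at (321,90), (322,188) and (323,270). The grip is at about (478,195). I'll measure the grip and lids more finely.

```bash
python3 - <<'E'
from h import *
for n,(x0,x1,y0,y1) in dict(w4=(450,505,120,270),top2=(270,335,150,180)).items():
    c=dict(np.load(n+".npz")); im=c["im"].astype(int); P,u,v=cloud(c); Z=np.zeros(im.shape[:2]); Z[v,u]=P[:,2]
    m=np.zeros(im.shape[:2],np.uint8); m[y0:y1,x0:x1]=((im[:,:,0]>1.35*im[:,:,2])&(im[:,:,0]>60))[y0:y1,x0:x1]
    k,l,st,ce=cv2.connectedComponentsWithStats(m); i=1+st[1:,4].argmax(); r=cv2.minAreaRect(np.argwhere(l==i)[:,::-1].astype(np.float32))
    b=onz(c,cv2.boxPoints(r),116)[:,:2]; d=[np.linalg.norm(b[j]-b[j-1]).round(1) for j in range(4)]
    mids=[(b[0]+b[1])/2,(b[2]+b[3])/2,(b[1]+b[2])/2,(b[3]+b[0])/2]
    L=mids[0]-mids[1] if d[1]<d[0] or 0 else mids[0]-mids[1]
    print(n,np.round(r[0],1),np.round(r[1],1),"centre",onz(c,[r[0]],116).round(1),"box",b.round(1).tolist(),"sides",d,"Zmax",np.percentile(Z[l==i],95).round(1))
    g=c["im"].max(2); 
    for q in ((556,184),(541,109),(527,35)):
        s=(g[v,u]<60)&(abs(P[:,2]-98)<4)&(np.hypot(P[:,0]-q[0],P[:,1]-q[1])<36)
        p=P[s]
        if len(p)>50: print("  lid",q,((np.percentile(p,1,0)+np.percentile(p,99,0))/2).round(1),np.ptp(p[:,:2],0).round(0),np.median(p[:,2]).round(1))
E
```

```text
w4 [477.1 196. ] [ 29.9 129.2] centre [[654.7  89.7 116. ]] box [[634.3, 41.6], [652.4, 139.2], [673.2, 132.9], [657.5, 34.0]] sides [np.float64(24.3), np.float64(99.3), np.float64(21.7), np.float64(100.2)] Zmax 127.1
  lid (556, 184) [556.3 185.5  97.5] [53. 54.] 97.5
  lid (541, 109) [541.4 110.8  97.4] [55. 56.] 97.4
  lid (527, 35) [527.1  36.9  96.9] [55. 57.] 97.3
top2 [301.3 166.5] [41.6  8.9] centre [[654.7  88.8 116. ]] box [[652.7, 138.4], [673.4, 135.0], [656.7, 39.3], [636.1, 42.7]] sides [np.float64(97.1), np.float64(21.0), np.float64(97.2), np.float64(20.9)] Zmax 129.8
  lid (527, 35) [526.8  34.4  98.1] [52. 52.] 98.4
```

>>> carry_out:
  steps:
    - [0.001,0.03,0,0]
    - [0.002,0.07,0,0]
    - [0.003,0.1,0,0]
    - [0.003,0.116,0.015,0]
    - [0.003,0.116,0.04,0]
    - [0.003,0.116,0.058,0]
    - [0.003,0.116,0.058,0]
    - [0.003,0.116,0.058,0]
  grip: 0.06

```text
t: 11.15
eef_pos: [654.5, 89.3, 159.0]
eef_rot: [-2.423, -1.997, 0.003]
contact_force: [0.3, -0.3, 1.5]
grip_width: 59.6
grasp_force: 0.0
```

```bash
python3 -c "
from h import *
to((654.7,89,97))"
```

```text
t 11.15 tcp [654.5  89.3 159. ] ya -11.01 z axis [-0.003 -0.    -1.   ] w 59.6 F [ 0.3 -0.3  1.5]
(654.7, 89, 97) -> [-0.0002, 0.0004, 0.062] turn -0.11
```

>>> carry_out:
  steps:
    - [0,0,0.015,0]
    - [0,0,0.035,0]
    - [0,0,0.052,0]
    - [0,0,0.063,0]
    - [0,0,0.063,0]
    - [0,0,0.063,0]

```text
t: 11.75
eef_pos: [655.5, 89.5, 97.4]
eef_rot: [2.424, 1.998, 0.001]
contact_force: [-0.5, 0.5, 0.2]
grip_width: 60.0
grasp_force: 0.0
```

>>> carry_out:
  steps:
    - [0,0,0,0]
    - [0,0,0,0]
    - [0,0,0,0]
    - [0,0,0,0]
    - [0,0,0,0]
    - [0,0,0,0]
    - [0,0,0,0]
    - [0,0,0,0]
  grip: 0.012

```text
t: 12.55
eef_pos: [655.8, 89.4, 97.7]
eef_rot: [2.424, 1.997, 0.002]
contact_force: [0.4, 0.6, 3.1]
grip_width: 20.3
grasp_force: 58.6
```

```bash
python3 - <<'E'
from h import *
s=env.state(); to((0,0,0),s=s)
# swing arc in tool axes: y and z shifts, hinge 120 mm away, start 1.35 rad from upright
for a in np.arange(1.35,-.01,-.075): print(round(a,3),[round(.12*(np.sin(a)-np.sin(1.35)),4),round(-.12*(np.cos(a)-np.cos(1.35)),4)])
c=cam("top"); np.savez("top3.npz",**c)
E
```

```text
t 12.55 tcp [655.8  89.4  97.7] ya -11.03 z axis [ 0.001  0.    -1.   ] w 20.3 F [0.4 0.6 3.1]
(0, 0, 0) -> [-0.2133, -0.6267, 0.0969] turn -0.13
1.35 [np.float64(0.0), np.float64(-0.0)]
1.275 [np.float64(-0.0023), np.float64(-0.0087)]
1.2 [np.float64(-0.0052), np.float64(-0.0172)]
1.125 [np.float64(-0.0088), np.float64(-0.0255)]
1.05 [np.float64(-0.013), np.float64(-0.0334)]
0.975 [np.float64(-0.0178), np.float64(-0.0411)]
0.9 [np.float64(-0.0231), np.float64(-0.0483)]
0.825 [np.float64(-0.0289), np.float64(-0.0551)]
0.75 [np.float64(-0.0353), np.float64(-0.0615)]
0.675 [np.float64(-0.0421), np.float64(-0.0674)]
0.6 [np.float64(-0.0493), np.float64(-0.0728)]
0.525 [np.float64(-0.0569), np.float64(-0.0776)]
0.45 [np.float64(-0.0649), np.float64(-0.0818)]
0.375 [np.float64(-0.0731), np.float64(-0.0854)]
0.3 [np.float64(-0.0816), np.float64(-0.0884)]
0.225 [np.float64(-0.0903), np.float64(-0.0907)]
0.15 [np.float64(-0.0992), np.float64(-0.0924)]
0.075 [np.float64(-0.1081), np.float64(-0.0934)]
0.0 [np.float64(-0.1171), np.float64(-0.0937)]
```

>>> carry_out:
  steps:
    - [0,-0.0023,-0.0087,0]
    - [0,-0.0052,-0.0172,0]
    - [0,-0.0088,-0.0255,0]
    - [0,-0.013,-0.0334,0]
    - [0,-0.0178,-0.0411,0]
    - [0,-0.0231,-0.0483,0]
    - [0,-0.0231,-0.0483,0]
    - [0,-0.0231,-0.0483,0]

```text
t: 13.4
eef_pos: [632.8, 93.5, 146.0]
eef_rot: [2.424, 1.997, 0.001]
contact_force: [2.0, -1.0, 1.5]
grip_width: 19.9
grasp_force: 59.1
```

>>> carry_out:
  steps:
    - [0,-0.0058,-0.0068,0]
    - [0,-0.0122,-0.0132,0]
    - [0,-0.019,-0.0191,0]
    - [0,-0.0262,-0.0245,0]
    - [0,-0.0338,-0.0293,0]
    - [0,-0.0418,-0.0335,0]
    - [0,-0.0418,-0.0335,0]
    - [0,-0.0418,-0.0335,0]

```text
t: 14.2
eef_pos: [591.3, 101.2, 180.1]
eef_rot: [2.424, 1.996, -0.0]
contact_force: [1.8, -5.4, 6.2]
grip_width: 20.4
grasp_force: 59.5
```

>>> carry_out:
  steps:
    - [0,-0.0082,-0.0042,0]
    - [-0.0003,-0.0167,-0.0073,0]
    - [-0.0006,-0.0254,-0.0096,0]
    - [-0.001,-0.0343,-0.0114,0]
    - [-0.001,-0.0432,-0.0124,0]
    - [-0.001,-0.0522,-0.0127,0]
    - [-0.001,-0.0522,-0.0127,0]
    - [-0.001,-0.0522,-0.0127,0]

```text
t: 15.0
eef_pos: [538.1, 110.7, 192.2]
eef_rot: [-2.424, -1.998, 0.004]
contact_force: [-1.2, -4.0, 7.4]
grip_width: 20.4
grasp_force: 59.8
```

```bash
python3 - <<'E'
from h import *
s=env.state(); to((540.5,110.5,191),s=s); print(np.round(s["moment"],2))
c=cam("scene"); cv2.imwrite("pics/s4.png",cv2.resize(c["im"][90:270,270:490,::-1],None,fx=3,fy=3,interpolation=cv2.INTER_CUBIC)); np.savez("s4.npz",**c)
E
```

```text
t 15.0 tcp [538.1 110.7 192.2] ya -11.01 z axis [-0.002 -0.001 -1.   ] w 20.4 F [-1.2 -4.   7.4]
(540.5, 110.5, 191) -> [0.0003, 0.0024, 0.0012] turn -0.11
[-0.94  0.28  0.1 ]
```

View pics/s4.png

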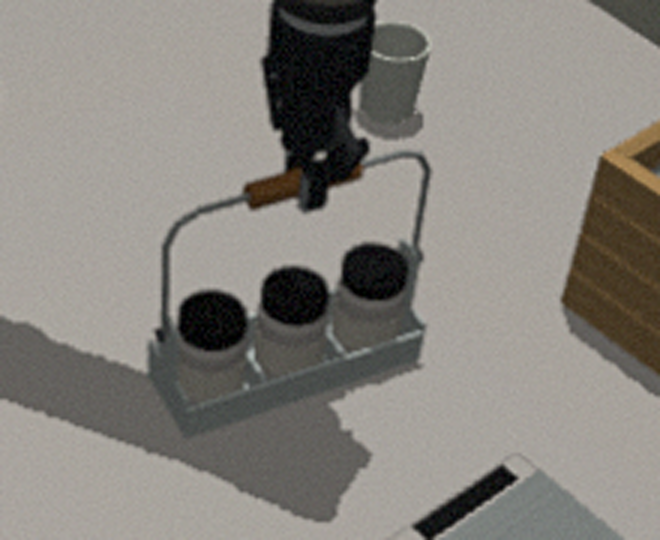

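The handle is upright (grip at about (305,185) in the crop), and the three jars are seated. I'll lift gently and watch the forces.

>>> carry_out:
  steps:
    - [-0.0005,0,-0.0005,0]
    - [-0.001,0,-0.001,0]
    - [-0.001,0,-0.0015,0]
    - [-0.001,0,-0.002,0]
    - [-0.001,0,-0.002,0]
    - [-0.001,0,-0.002,0]

```text
t: 15.65
eef_pos: [538.7, 110.3, 192.5]
eef_rot: [-2.422, -1.997, 0.003]
contact_force: [0.1, 0.7, -7.3]
grip_width: 20.3
grasp_force: 58.7
```

```bash
python3 -c "
from h import *
s=env.state(); to((540.5,110.5,191),s=s); print(np.round(s['moment'],2))"
```

```text
t 15.65 tcp [538.7 110.3 192.5] ya -10.99 z axis [-0.003  0.001 -1.   ] w 20.3 F [ 0.1  0.7 -7.3]
(540.5, 110.5, 191) -> [0.0005, 0.0017, 0.0015] turn -0.09
[ 0.09  0.05 -0.01]
```

>>> carry_out:
  steps:
    - [0,0,-0.001,0]
    - [0,0,-0.003,0]
    - [0,0,-0.006,0]
    - [0,0,-0.011,0]
    - [0,0,-0.017,0]
    - [0,0,-0.024,0]
    - [0,0,-0.032,0]
    - [0,0,-0.04,0]

```text
t: 16.45
eef_pos: [540.0, 109.9, 234.7]
eef_rot: [2.424, 1.997, 0.001]
contact_force: [-0.5, -0.7, -8.2]
grip_width: 20.4
grasp_force: 58.9
```

>>> carry_out:
  steps:
    - [0,0,-0.009,0]
    - [0,0,-0.019,0]
    - [0,0,-0.029,0]
    - [0,0,-0.039,0]
    - [0,0,-0.047,0]
    - [0,0,-0.054,0]
    - [0,0,-0.058,0]
    - [0,0,-0.06,0]

```text
t: 17.25
eef_pos: [540.0, 109.8, 294.2]
eef_rot: [2.424, 1.998, 0.0]
contact_force: [-0.6, -0.1, -8.4]
grip_width: 20.3
grasp_force: 58.9
```

>>> carry_out:
  steps:
    - [0,0,0,0]
    - [0,0,0,0]
    - [0,0,0,0]
    - [0,0,0,0]
    - [0,0,0,0]
    - [0,0,0,0]
    - [0,0,0,0]
    - [0,0,0,0]

```text
t: 18.05
eef_pos: [539.9, 109.8, 293.8]
eef_rot: [2.425, 1.998, -0.0]
contact_force: [-0.7, 0.0, -7.4]
grip_width: 20.4
grasp_force: 58.9
```

>>> carry_out:
  steps:
    - [0,0,0,0]
    - [0,0,0,0]
    - [0,0,0,0]
    - [0,0,0,0]
    - [0,0,0,0]
    - [0,0,0,0]
    - [0,0,0,0]
    - [0,0,0,0]

```text
t: 18.85
eef_pos: [539.9, 109.8, 293.8]
eef_rot: [2.425, 1.998, -0.0]
contact_force: [-0.4, -0.1, -6.6]
grip_width: 19.8
grasp_force: 58.9
```

```bash
python3 - <<'E'
from h import *
s=env.state(); to((540.5,110.5,291),s=s); print(np.round(s["moment"],2))
c=cam("scene"); cv2.imwrite("pics/s5.png",cv2.resize(c["im"][60:260,270:490,::-1],None,fx=3,fy=3,interpolation=cv2.INTER_CUBIC)); np.savez("s5.npz",**c)
g=c["im"].max(2); P,u,v=cloud(c)
for q in ((555,184),(540,110),(526,36)):
    m=(g[v,u]<60)&(np.hypot(P[:,0]-q[0],P[:,1]-q[1])<25)&(P[:,2]>150)&(P[:,2]<215); p=P[m]
    print(len(p), np.percentile(p[:,2],[50,80,90,97]).round(1))
E
```

```text
t 18.85 tcp [539.9 109.8 293.8] ya -11.03 z axis [ 0. -0. -1.] w 19.8 F [-0.4 -0.1 -6.6]
(540.5, 110.5, 291) -> [0.0008, 0.0005, 0.0028] turn -0.13
[-0.   -0.06  0.03]
204 [198.2 199.4 200.1 200.9]
207 [198.9 200.4 201.3 202.5]
220 [199.6 200.8 201.4 202.4]
```

View pics/s5.png

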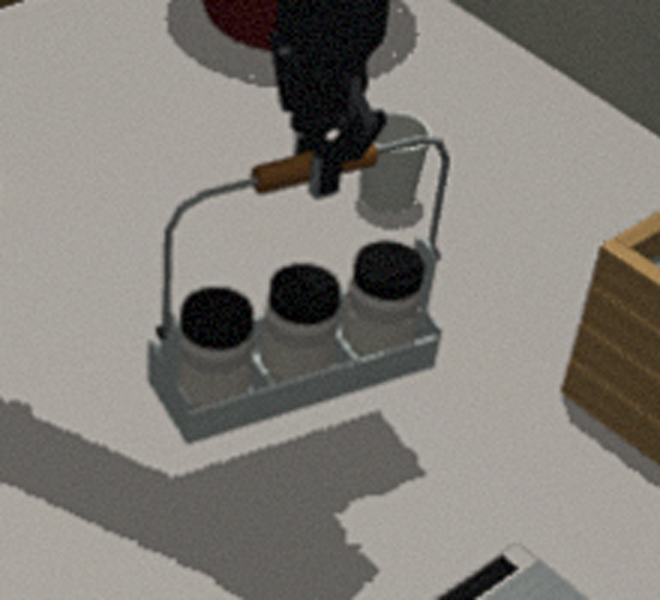

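The carrier hangs level, with lid tops at 200 to 202 mm, about 10 cm higher than before, and all three jars are in place. I'll wait a little so any swing dies out, check for stillness and hand in.

>>> carry_out:
  steps:
    - [0,0,0,0]
    - [0,0,0,0]
    - [0,0,0,0]
    - [0,0,0,0]
    - [0,0,0,0]
    - [0,0,0,0]
    - [0,0,0,0]
    - [0,0,0,0]

```text
t: 19.7
eef_pos: [539.9, 109.8, 293.8]
eef_rot: [2.424, 1.998, -0.0]
contact_force: [-0.4, 0.3, -8.0]
grip_width: 20.0
grasp_force: 58.9
```

>>> carry_out:
  steps:
    - [0,0,0,0]
    - [0,0,0,0]
    - [0,0,0,0]
    - [0,0,0,0]
    - [0,0,0,0]
    - [0,0,0,0]
    - [0,0,0,0]
    - [0,0,0,0]

```text
t: 20.5
eef_pos: [539.9, 109.8, 293.8]
eef_rot: [2.425, 1.998, -0.0]
contact_force: [-0.2, 0.1, -6.9]
grip_width: 19.9
grasp_force: 58.9
```

```bash
python3 - <<'E'
from h import *
O=[]
for i in range(6):
    c=cam("scene"); g=c["im"][100:210,315:425].max(2)<60; v,u=np.nonzero(g[40:]); O.append((u.mean(),v.mean(),len(u)))
print(np.round(O,2)); P,u,v=cloud(c)
m=(P[:,2]>192)&(P[:,2]<206)&(c["im"].max(2)[v,u]<60)&(np.hypot(P[:,0]-540,P[:,1]-110)<110)
p=P[m]; A=np.c_[p[:,:2]-p[:,:2].mean(0),np.ones(len(p))]; print(len(p),np.linalg.lstsq(A,p[:,2],rcond=None)[0])
to((540,110,291))
E
```

```text
[[  53.38   18.3  1225.  ]
 [  53.32   18.38 1224.  ]
 [  53.52   18.32 1221.  ]
 [  53.39   18.37 1223.  ]
 [  53.7    18.29 1222.  ]
 [  53.53   18.27 1223.  ]]
966 [-4.48775660e-02  1.37634066e-03  1.98470527e+02]
t 20.8 tcp [539.9 109.8 293.8] ya -11.03 z axis [-0. -0. -1.] w 20.1 F [-0.9 -0.1 -6.6]
(540, 110, 291) -> [0.0002, 0.0001, 0.0028] turn -0.13
```

```bash
python3 -c "
from workcell import env
print(env.job_done())"
```

```text
the job is handed in; nothing more can be done
None
```

The jar is in the middle pocket, and the carrier is held by its raised handle about 10 cm above the table, level and still with all three jars in place; the job was handed in at about 21 s, the verdict was not shown, and the tin and bottle were not touched.

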